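# Take the eye clevis off its safety hook

## Robot

A 7-joint arm with a two-finger parallel gripper is mounted at the origin on a cart in front of the work surface, level with it; the furniture and walls round the work are solid. World frame = base frame: x ahead of the robot, y to its left, z up, the work surface at z = 0. Lengths are in mm, angles in rad, forces in N, time in s.
With the tool pointing down it reaches from about 425 to 1025 mm from the base axis. Payload 3.6 kg.
Tool frame: the origin (TCP) lies between the finger pads; the fingertips stand 22 mm ahead of it and the grasp point (between the pads) lies 3 mm ahead of it; z points along the fingers, y is the line along which they close (so a half turn about z gives the same grasp; the last joint's range is limited). The gripper opens to 85 mm and grips with 20 to 120 N. Pads are 22 mm wide; open, the fingers measure 114 mm over their backs; the gripper's body (76 mm by 85 mm) begins 54 mm behind the grasp point. The pads swing forward as they close: fully open they stand 13 mm farther back than shut.
Start: joints at [1.024, 0.591, 0.048, 1.609, -0.033, 0.943, -0.034], TCP at [317.179, -651.941, 232.002] pointing down, gripper open.
Joint ranges: [-2.69, 2.69], [-0.47, 2.24], [-1.27, 1.36], [0.19, 2.51], [-1.53, 4.68], [0.08, 2.07], [-3.09, 3.09]. Speed limits (rad/s): [2.57, 2.57, 3.14, 3.14, 3.14, 3.14, 3.14].

## Interface

Orientations are given as a 3x3 rotation matrix whose columns are the frame's x, y, z axes.
In Python, from station import env, viewer, boxes_of, landmark_of gives the robot as it stands. The module is installed in compiled form; this text tells all that it offers.
- The arm moves only by the shell command python3 -m handwheel 'ROWS' [OPENING] [FORCE]. ROWS is a JSON object of lists of equal length, an entry for each row: "offset": the shift along the tool's x, y, z in m, a list of three; "dr": the turn, a rotation vector about the tool's x, y, z in degrees, a list of three. In form: {"offset": [[x, y, z], ...], "dr": [[ax, ay, az], ...]}. A call has 1 to 20 rows; each row shifts and turns the commanded pose from where the row before left it, along the tool's axes as they then stand; what a row does not reach is not made up. A row lasts 1/12 s, in which the tool goes at most 41.7 mm and 7.16 degrees, less where a joint would pass 70% of its speed; a pose out of reach is approached as far as the arm can. A call is refused whole if a number of a shift passes 0.0417 or a number of a turn 7.16, either way. A call with a gripper value outside its range is refused whole. OPENING is the finger opening in m, from 0 to 0.0854, set as the call begins (- or left out, the last holds). The fingers move at their own pace and stop on an object; FORCE is the grip in N (left out, the last holds). Time passes only in rows, so rows that do not move let the fingers close. It gives the time, the measured TCP pose, the force, the opening and the grip force at its end, in the units of the state.
- env.sense(): the state, without advancing time (a new reading comes with each control period).
- viewer.camera(name): name is "side" or "top" or "wrist"; returns the picture (420x560x3 uint8, red, green, blue); there is no depth.
- viewer.calibration(name): a dict with "vfov" (degrees; the focal length in pixels is half the picture's height over the tangent of half this angle, whatever the lens; pixels are square), "cx", "cy" (the principal point, pixels), "dist" ([k1, k2, p1, p2, k3] as OpenCV has them; the pictures are not rectified), "xyz" and "attitude" of the camera in the world. Camera axes: x right, y down, z forward; pixel columns grow to the right and rows downward; lengths in mm; the calibration is good to about 2 mm. A picture is of the moment at which its call begins: read the wrist's pose just before it. calibration takes no time and is no camera call; for the wrist camera it gives the pose at the moment of the call.
- env.job_done(): hands the job in; it is judged then, once.
Trained networks look in the newest picture that a camera, given by its name, has taken for a name from the list of things; names that differ only in an ending like _2 or _b are one class to them, and where a whole thing is asked for, a point or a joint stands for the part that bears it (a point fixed in the world has none). Each returns a list of dicts, best first, with "p" (0 to 1); they miss things now and then, are a little off and sometimes report something else, mostly with a low value. They report only what shows in the picture. A call takes as long as a camera call. They do not tell look-alikes from the thing itself.
- boxes_of(camera, name): "box" ([centre column, centre row, width, height] in pixels, round what is visible of it).
- landmark_of(camera, name): "at" ([column, row] in pixels: a listed point, or the origin of a listed thing).
The state is a dict: "time_s": time; "q": joint angles; "qvel": joint speeds; "effort": joint torques, N m; "eef_pos": TCP position; "eef_rot": TCP orientation; "contact_force": force on the tool from outside, world axes, zero at the start; "torque": the same for the moment, N m; "finger_gap": finger opening in mm; "grip_force": force on a finger pad.
Only numpy, scipy, OpenCV 4.12 (cv2) and the standard library are available. Lean on these libraries where they do the work, as an engineer would, in place of code of your own. Each camera call takes 0.05 s, during which the arm holds its last target. There are 200 camera calls.

## Task

Two fork-shaped steel clevises stand on two safety hooks; take the one whose head is a flat plate with a round eye. Slide it away from you, against the hook's sprung keeper to press the keeper open, then lift it off and stand it upright in the middle of the shallow metal tray. Leave the clevis with the round knob on its hook.

Things in the scene. Friction and masses are not known exactly. Their poses are not given: they have to be found in the camera images.
- eye_clevis_head (a point): Centre of the flat eye plate on top of the loose clevis (steel fork, 0.3 kg, 124 mm tall, 28 x 44 mm, two legs along y). Plate 14 mm thick along x (grip it so), 42 mm wide, 48 mm high, 18 mm hole; a bridge begins 25 mm below this point. Feet 100 mm below it, on the hook's 8 mm base plate. z up; x level, from the hook's shank to its keeper. A 10 mm pin along y joins the legs 32 mm above the feet.
- keeper_a (a joint): Opening (rad) of the eye clevis's keeper: 14 mm wide sprung upright flap hinged at its foot, on the pin's +x side (axis y). The hook's nose lies over the pin, ending 10 mm past its centre: slide the clevis 24 mm (16 to 34) along its +x, then lift straight up 50 mm or more. 7 mm free play, then 5 to 10 N. 0 shut, 0.36 at 16 mm, 0.64 at 24 mm. Springs shut by itself.
- tray_middle (a point): Middle of the inner floor of the shallow aluminium tray, fixed on 22 mm feet on the right of the bench: 160 x 140 mm outside along x and y, walls 4 mm thick; inner floor (this point) 26 mm above the bench, rim 42 mm. Between it and the hooks lies a big polisher, body and disc up to 160 mm high, an upright handle at its far left end up to 231 mm: carry above it or pass in front.
- knob_clevis_head (a point): The other clevis, to be left alone: the same fork on a second hook of the same kind, but its head is a stem with a 36 mm round knob. Point on its axis 100 mm above its feet; axes as for the eye clevis.
Mind the look-alikes: they are no part of the job. Leave any red look-alike of the part that bears eye_clevis_head alone.

How it is judged:
By the outcome, as a careful person would: the job done as asked, in the order asked, and still so for the second after the job is handed in, with the robot touching nothing.
It also fails if it takes over 42 s, if anything falls off the work surface, if the arm or the gripper's body presses on something with over 40 N, if the wrist force passes 120 N, or if a joint passes its speed limit or range.

## Working session

There is one attempt and no reset: what is moved stays moved. The work goes in short steps, Python scripts to look and compute and a shell command to move; the robot and the scene stay as the last step left them, time stands still between calls to the robot, and variables do not carry over. Pictures are saved under pics/ and viewed, at most 10 in all, crops included, and the job is handed in when it is done.

```bash
mkdir -p pics; cat > h.py <<'E'
import numpy as np,cv2
from station import env,viewer,boxes_of,landmark_of
def K(c):
    f=210/np.tan(np.radians(c["vfov"])/2)
    return np.array([[f,0,c["cx"]],[0,f,c["cy"]],[0,0,1.]])
def ray(c,px):
    p=cv2.undistortPoints(np.array([[px]],float),K(c),np.array(c["dist"],float))[0,0]
    R=np.array(c["attitude"],float); d=R@np.array([p[0],p[1],1]); return np.array(c["xyz"],float),d/np.linalg.norm(d)
def atz(c,px,z):
    o,d=ray(c,px); return o+d*(z-o[2])/d[2]
def proj(c,P):
    R=np.array(c["attitude"],float); q=R.T@(np.array(P,float)-np.array(c["xyz"]))
    return cv2.projectPoints(q[None],np.zeros(3),np.zeros(3),K(c),np.array(c["dist"],float))[0].ravel()
def tri(*rs):
    A=sum(np.eye(3)-np.outer(d,d) for o,d in rs); b=sum((np.eye(3)-np.outer(d,d))@o for o,d in rs)
    return np.linalg.solve(A,b)
def save(im,n): cv2.imwrite("pics/"+n,im[:,:,::-1])
E
python3 - <<'E'
from h import *
np.set_printoptions(precision=3,suppress=True)
s=env.sense();print(s["time_s"],s["eef_rot"])
ims=[]
for n in["side","top"]:
    im=viewer.camera(n);ims.append(im);save(im,n+"0.png");c=viewer.calibration(n);print(n,c)
    for t in["eye_clevis_head","knob_clevis_head","tray_middle","keeper_a"]:
        print(t,[(np.round(d["at"],1),round(d["p"],2)) for d in landmark_of(n,t)][:4],[(np.round(d["box"],0),round(d["p"],2)) for d in boxes_of(n,t)][:4] if t!="tray_middle" else "")
E
```

```text
0.0 [[ 0.899  0.438 -0.001]
 [ 0.438 -0.899  0.002]
 [-0.    -0.002 -1.   ]]
side {'vfov': 51.109636711912394, 'cx': 280.60922993060836, 'cy': 206.49468694113597, 'dist': array([-0.085,  0.   ,  0.   ,  0.   ,  0.   ]), 'xyz': array([-449.18 ,  -51.843,  901.331]), 'attitude': array([[ 0.026, -0.635,  0.772],
       [-1.   , -0.012,  0.024],
       [-0.006, -0.772, -0.635]])}
eye_clevis_head [(array([206.1, 236.6]), 0.92), (array([225.8, 188.6]), 0.59)] [(array([224., 198.,  14.,  31.]), 0.85), (array([210., 248.,  23.,  40.]), 0.72)]
knob_clevis_head [(array([182.2, 192.3]), 0.9)] [(array([188., 205.,  18.,  35.]), 0.92)]
tray_middle [(array([392.8, 243.9]), 0.8)] Traceback (most recent call last):
  File "<stdin>", line 8, in <module>
ValueError: it knows: eye_clevis_head, knob_clevis_head, tray_middle
```

```bash
ls pics
```

```text
side0.png
```

```bash
python3 - <<'E'
from h import *
np.set_printoptions(precision=3,suppress=True)
n="top"
im=viewer.camera(n);save(im,n+"0.png");c=viewer.calibration(n);print(n,c)
for t in["eye_clevis_head","knob_clevis_head","tray_middle"]:
    print(t,[(np.round(d["at"],1),round(d["p"],2)) for d in landmark_of(n,t)][:4],[(np.round(d["box"],0),round(d["p"],2)) for d in boxes_of(n,t)][:4] if t!="tray_middle" else "")
E
```

```text
top {'vfov': 48.68816999380727, 'cx': 283.87377604641193, 'cy': 204.69135807292508, 'dist': array([-0.119,  0.   ,  0.   ,  0.   ,  0.   ]), 'xyz': array([ 229.558,  123.51 , 1359.953]), 'attitude': array([[-0.489, -0.84 ,  0.233],
       [-0.872,  0.471, -0.134],
       [ 0.003, -0.269, -0.963]])}
eye_clevis_head [(array([238. , 284.9]), 0.75)] [(array([244., 289.,  19.,  16.]), 0.69), (array([211., 220.,  19.,  19.]), 0.68)]
knob_clevis_head [(array([176.4, 249.3]), 0.66)] [(array([184., 248.,  21.,  19.]), 0.76)]
tray_middle [(array([378.8, 188.1]), 0.72)]
```

View pics/side0.png

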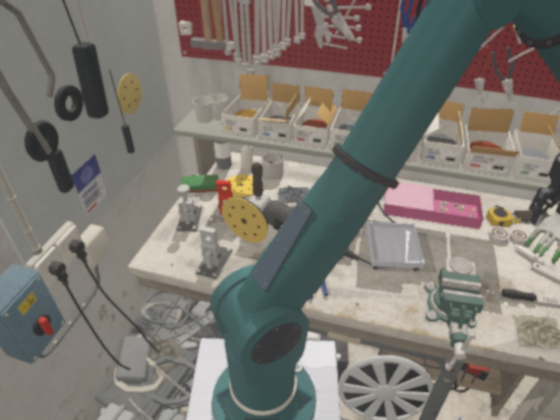

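View pics/top0.png

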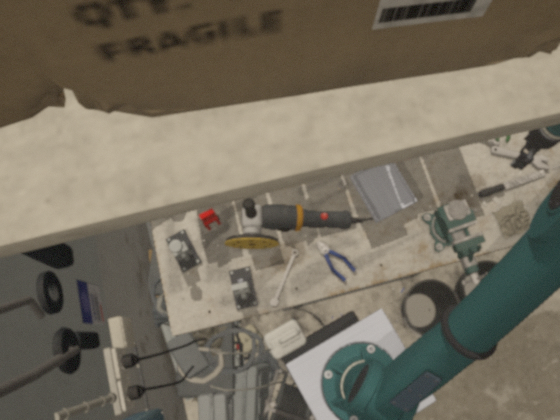

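The side view shows the eye clevis at about (206,237), the knob clevis at (182,192), a red look-alike at (226,190), the polisher between and the tray at (393,244). The top view shows the eye hook at (240,287), knob hook at (180,249), red part at (210,218) and tray at (380,190), with a shelf overhead beyond.

```bash
python3 - <<'E'
from h import *
np.set_printoptions(precision=1,suppress=True)
cs,ct=viewer.calibration("side"),viewer.calibration("top")
for n,a,b in[("eye",(206.1,236.6),(238,284.9)),("knob",(182.2,192.3),(176.4,249.3)),("tray",(392.8,243.9),(378.8,188.1)),("red",(225.8,188.6),(211,218))]:
    P=tri(ray(cs,a),ray(ct,b));print(n,P,proj(cs,P)-a,proj(ct,P)-b)
print("tray z26",atz(cs,(392.8,243.9),26),atz(ct,(378.8,188.1),26))
print("handle top",atz(cs,(258,166),231))
for nm,f,b in [("a","side0",(150,170,300,300)),("b","top0",(150,190,420,320))]:
    im=cv2.imread(f"pics/{f}.png")[b[1]:b[3],b[0]:b[2]]
    cv2.imwrite(f"pics/c_{nm}.png",cv2.resize(im,None,fx=780/im.shape[1],fy=780/im.shape[1],interpolation=cv2.INTER_CUBIC)[:600])
    if nm=="a": A=cv2.resize(im,(400,347),interpolation=cv2.INTER_CUBIC)
    else: B=cv2.resize(im[:,:140],(373,347),interpolation=cv2.INTER_CUBIC)
cv2.imwrite("pics/c_ab.png",np.hstack([A,B]))
E
```

```text
eye [398.4 170.2  97.7] [ 1.5 -0.3] [-1.1  1. ]
knob [563.2 268.3 118.1] [ 0.2 -0. ] [-0.2  0.2]
tray [ 458.7 -343.3   19.6] [-0.7  0.2] [ 0.6 -0.4]
red [598.9 145.2 106.1] [ 0. -0.] [-0.  0.]
tray z26 [ 452.9 -343.3   26. ] [ 457.5 -338.9   26. ]
handle top [537.2  39.2 231. ]
```

View pics/c_ab.png

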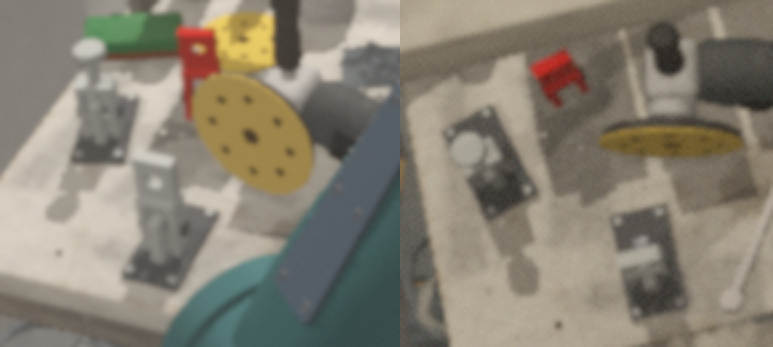

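The crop shows the eye clevis standing on its base plate with the plate facing the robot. The hook's long axis runs roughly (0.94,-0.30) away from the robot. I'm moving over now, above the polisher.

```bash
python3 -m handwheel '{"offset":[[0.0275,-0.0146,-0.011],[0.0275,-0.0146,-0.011],[0.0275,-0.0146,-0.011],[0.0275,-0.0146,-0.011],[0.0275,-0.0146,-0.011],[0.0275,-0.0146,-0.011],[0.0275,-0.0146,-0.011],[0.0275,-0.0146,-0.011],[0.0275,-0.0146,-0.011],[0.0275,-0.0146,-0.011],[0.0184,-0.0355,0],[0.0184,-0.0355,0],[0.0184,-0.0355,0],[0.0184,-0.0355,0],[0.0184,-0.0355,0],[0.0184,-0.0355,0],[0.0184,-0.0355,0],[0.0184,-0.0355,0],[0.0184,-0.0355,0],[0.0184,-0.0355,0]],"dr":[[0,0,0],[0,0,0],[0,0,0],[0,0,0],[0,0,0],[0,0,0],[0,0,0],[0,0,0],[0,0,0],[0,0,0],[0,0,-4.6],[0,0,-4.6],[0,0,-4.6],[0,0,-4.6],[0,0,-4.6],[0,0,-4.6],[0,0,-4.6],[0,0,-4.6],[0,0,-4.6],[0,0,-4.6]]}' 0.085 40
python3 - <<'E'
from h import *
np.set_printoptions(precision=3,suppress=True)
s=env.sense();c=viewer.calibration("wrist");print(s["q"],s["eef_pos"],s["eef_rot"]);R=s["eef_rot"]
print(c, R.T@(c["xyz"]-s["eef_pos"]), R.T@c["attitude"])
E
```

```text
time_s: 2.27
eef_pos: [371.5, -30.9, 342.3]
eef_rot: [[0.305, 0.952, 0.001], [0.952, -0.305, 0.0], [0.0, 0.001, -1.0]]
contact_force: [-0.3, 1.2, 0.1]
finger_gap: 85.1
grip_force: 0.0
[ 0.28  -0.005 -0.314  2.191 -0.002  0.955 -0.343] [371.526 -30.909 342.278] [[ 0.305  0.952  0.001]
 [ 0.952 -0.305  0.   ]
 [ 0.     0.001 -1.   ]]
{'vfov': 69.29925774523639, 'cx': 280.8180994255817, 'cy': 201.32750156512495, 'dist': array([-0.065,  0.   ,  0.   ,  0.   ,  0.   ]), 'xyz': array([396.068,  47.917, 483.614]), 'attitude': array([[ 0.952, -0.291, -0.097],
       [-0.306, -0.901, -0.306],
       [ 0.001,  0.321, -0.947]])} [  82.616   -0.525 -141.302] [[-0.001 -0.947 -0.321]
 [ 1.    -0.001 -0.   ]
 [-0.    -0.321  0.947]]
```

```bash
python3 -m handwheel '{"offset":[[0.031,-0.0015,0.004],[0.031,-0.0015,0.004],[0.031,-0.0015,0.004],[0.031,-0.0015,0.004],[0.031,-0.0015,0.004],[0.031,-0.0015,0.004],[0,0,0],[0,0,0],[0,0,0]],"dr":[[0,0,0],[0,0,0],[0,0,0],[0,0,0],[0,0,0],[0,0,0],[0,0,0],[0,0,0],[0,0,0]]}'
python3 - <<'E'
from h import *
np.set_printoptions(precision=1,suppress=True)
c=viewer.calibration("wrist");im=viewer.camera("wrist");save(im,"w1.png")
for t in["eye_clevis_head","knob_clevis_head","tray_middle"]:
    for d in landmark_of("wrist",t): print(t,d,atz(c,d["at"],108))
    if t!="tray_middle": print(boxes_of("wrist",t))
import json;json.dump({k:np.array(v).tolist() for k,v in c.items()},open("w1.json","w"))
E
```

```text
time_s: 3.02
eef_pos: [421.1, 146.2, 317.9]
eef_rot: [[0.31, 0.951, -0.001], [0.951, -0.31, -0.001], [-0.001, -0.0, -1.0]]
contact_force: [-0.2, -0.4, 0.2]
finger_gap: 85.3
grip_force: 0.0
eye_clevis_head {'at': [437.2, 116.0], 'p': 0.78} [610.1 153.6 108. ]
eye_clevis_head {'at': [252.5, 166.3], 'p': 0.73} [390.9 163.2 108. ]
[{'box': [256.1, 163.2, 22.6, 48.6], 'p': 0.93}, {'box': [425.4, 115.9, 67.2, 42.0], 'p': 0.59}]
knob_clevis_head {'at': [384.0, 19.4], 'p': 0.56} [573.6 268.4 108. ]
[{'box': [377.7, 30.1, 59.6, 60.3], 'p': 0.96}]
```

View pics/w1.png

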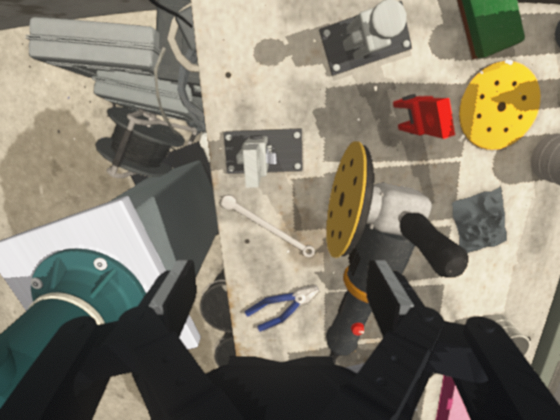

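The wrist view shows the eye hook's base plate with corners at about (222,130), (301,127), (303,171) and (224,175), and the head at (256,163). The red part is at (425,116) and the knob clevis at (380,25).

```bash
python3 - <<'E'
from h import *
import json
np.set_printoptions(precision=1,suppress=True)
c=json.load(open("w1.json"))
Q=np.array([atz(c,p,8)[:2] for p in[(222,130),(301,127),(303,171),(224,175)]]);print(Q,Q.mean(0))
v=Q[1]+Q[2]-Q[0]-Q[3];print("yaw long",np.degrees(np.arctan2(v[1],v[0])),np.linalg.norm(v)/2)
cs,ct=viewer.calibration("side"),viewer.calibration("top")
print("tri",tri(ray(c,(252.5,166.3)),ray(cs,(206.1,236.6)),ray(ct,(238,284.9))),tri(ray(c,(252.5,166.3)),ray(cs,(206.1,236.6))))
im=cv2.imread("pics/w1.png")[105:205,200:325];cv2.imwrite("pics/w1c.png",cv2.resize(im,None,fx=6,fy=6,interpolation=cv2.INTER_CUBIC))
E
```

```text
[[351.  210.5]
 [461.8 178.5]
 [445.5 114.9]
 [329.1 146.5]] [396.9 162.6]
yaw long -15.643007251651824 117.96184319063259
tri [393.  167.1 106.3] [389.3 167.3 107.3]
```

View pics/w1c.png

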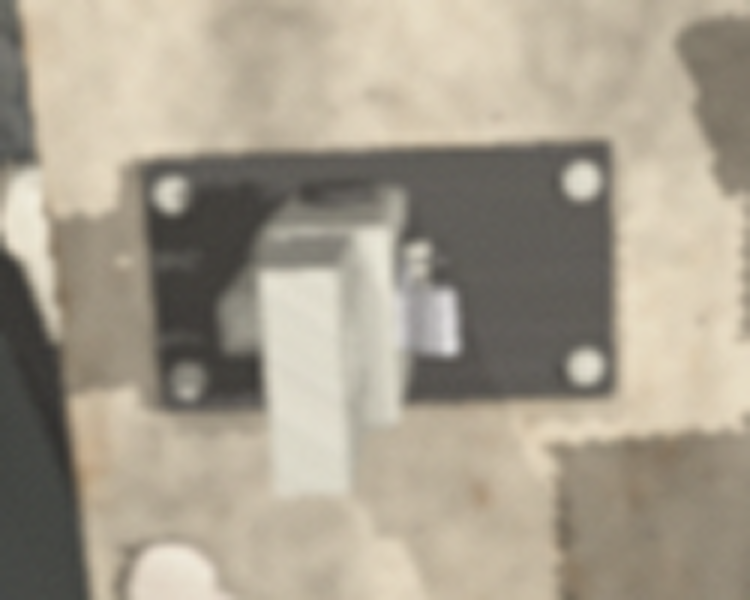

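The crop shows the head's top face with corners at about crop (262,265), (342,265), (352,492) and (275,497). The silvery keeper is on its right (+x) side.

```bash
python3 - <<'E'
from h import *
import json
np.set_printoptions(precision=1,suppress=True)
c=json.load(open("w1.json"))
Q=np.array([atz(c,(200+p[0]/6,105+p[1]/6),132)[:2] for p in[(262,265),(342,265),(352,492),(275,497)]]);print(Q,Q.mean(0))
v=Q[0]+Q[1]-Q[2]-Q[3];print("yaw y-axis-90",np.degrees(np.arctan2(v[1],v[0]))-90,np.linalg.norm(v)/2)
B=np.array([atz(c,(200+p[0]/6,105+p[1]/6),8)[:2] for p in[(170,192),(582,180),(586,366),(188,380)]])
for i,j in((0,1),(3,2)): w=B[j]-B[i];print(np.degrees(np.arctan2(w[1],w[0])))
s=env.sense();R=s["eef_rot"];print("C in tool",R.T@(np.r_[Q.mean(0),108]-s["eef_pos"]),s["eef_pos"])
E
```

```text
[[392.  188.1]
 [405.7 183.6]
 [393.3 143.1]
 [379.3 146.7]] [392.5 165.4]
yaw y-axis-90 -17.035845413018095 42.88746782497248
-16.574250198512527
-16.122504316212062
C in tool [  9.6 -33.5 210.1] [421.3 145.9 318.1]
```

```bash
python3 -m handwheel '{"offset":[[0.002,-0.0067,0.025],[0.002,-0.0067,0.025],[0.002,-0.0067,0.025],[0.002,-0.0067,0.025],[0.002,-0.0067,0.025],[0,0,0.012],[0,0,0],[0,0,0]],"dr":[[0,0,-1.3],[0,0,0],[0,0,0],[0,0,0],[0,0,0],[0,0,0],[0,0,0],[0,0,0]]}' 0.06
python3 - <<'E'
from h import *
np.set_printoptions(precision=1,suppress=True)
c=viewer.calibration("wrist");im=viewer.camera("wrist");save(im,"w2.png")
s=env.sense();R=s["eef_rot"];print(s["eef_pos"],np.degrees(np.arctan2(R[1,1],R[0,1])),s["q"])
print(landmark_of("wrist","eye_clevis_head"),boxes_of("wrist","eye_clevis_head"))
print("pred",proj(c,[392.5,165.4,132]),proj(c,[392.5,165.4,108]))
import json;json.dump({k:np.array(v).tolist() for k,v in c.items()},open("w2.json","w"))
E
```

```text
time_s: 3.98
eef_pos: [392.2, 165.9, 180.8]
eef_rot: [[0.289, 0.957, -0.001], [0.957, -0.289, -0.0], [-0.001, -0.001, -1.0]]
contact_force: [0.4, 0.2, 0.1]
finger_gap: 60.1
grip_force: 0.0
[392.9 166.3 181.5] -16.786492287765597 [-0.1  0.3 -0.5  2.3  0.3  0.6 -1.1]
[{'at': [281.8, 216.4], 'p': 0.88}, {'at': [557.2, 146.6], 'p': 0.61}] [{'box': [513.5, 144.0, 93.1, 68.0], 'p': 0.94}, {'box': [280.0, 209.1, 35.4, 93.9], 'p': 0.66}]
pred [282.5 227.1] [282.3 214.3]
```

View pics/w2.png

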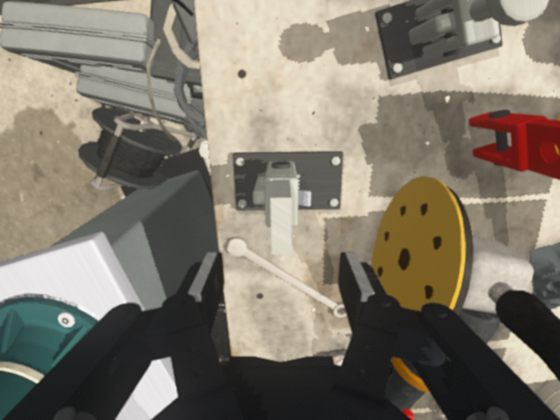

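The head's top face is centred at about (282,225), and I predicted (282.5,227). It lies midway between the fingers, so I'm going down and closing.

```bash
python3 -m handwheel '{"offset":[[0,0,0.016],[0,0,0.016],[0,0,0.016],[0,0,0.014],[0,0,0],[0,0,0]],"dr":[[0,0,0],[0,0,0],[0,0,0],[0,0,0],[0,0,0],[0,0,0]]}' 0.06
python3 -m handwheel '{"offset":[[0,0,0],[0,0,0],[0,0,0],[0,0,0],[0,0,0],[0,0,0],[0,0,0],[0,0,0]],"dr":[[0,0,0],[0,0,0],[0,0,0],[0,0,0],[0,0,0],[0,0,0],[0,0,0],[0,0,0]]}' 0 60
```

```text
time_s: 4.63
eef_pos: [392.7, 166.3, 119.5]
eef_rot: [[0.289, 0.957, 0.001], [0.957, -0.289, 0.0], [0.0, 0.0, -1.0]]
contact_force: [0.2, -0.4, 0.4]
finger_gap: 60.2
grip_force: 0.0
time_s: 5.3
eef_pos: [392.8, 166.4, 119.9]
eef_rot: [[0.288, 0.958, 0.002], [0.958, -0.288, 0.0], [0.001, 0.002, -1.0]]
contact_force: [-1.2, -0.0, 7.4]
finger_gap: 12.4
grip_force: 59.1
```

```bash
python3 -m handwheel '{"offset":[[0,0.003,0],[0,0.003,0],[0,0.003,0],[0,0.003,0],[0,0.003,0],[0,0.003,0],[0,0.003,0],[0,0.003,0],[0,0,0],[0,0,0],[0,0,0]],"dr":[[0,0,0],[0,0,0],[0,0,0],[0,0,0],[0,0,0],[0,0,0],[0,0,0],[0,0,0],[0,0,0],[0,0,0],[0,0,0]]}'
```

```text
time_s: 6.22
eef_pos: [412.0, 160.6, 120.4]
eef_rot: [[0.287, 0.958, -0.004], [0.958, -0.287, -0.0], [-0.001, -0.003, -1.0]]
contact_force: [-8.7, 3.2, 20.0]
finger_gap: 12.4
grip_force: 72.4
```

```bash
python3 -m handwheel '{"offset":[[0,0.002,-0.0005],[0,0.002,-0.0005],[0,0.001,0],[0,0,0],[0,0,0]],"dr":[[0,0,0],[0,0,0],[0,0,0],[0,0,0],[0,0,0]]}'
python3 - <<'E'
from h import *
for n in("wrist","side"):
    c=viewer.calibration(n);im=viewer.camera(n);save(im,n+"3.png")
    if n=="wrist": A=cv2.resize(im[120:300,180:400],(440,360),interpolation=cv2.INTER_CUBIC)
    else: B=cv2.resize(im[200:290,170:255],(340,360),interpolation=cv2.INTER_CUBIC)
save(np.hstack([A,B]),"m3.png")
E
```

```text
time_s: 6.63
eef_pos: [414.9, 159.3, 120.4]
eef_rot: [[0.287, 0.958, -0.007], [0.958, -0.287, -0.001], [-0.003, -0.007, -1.0]]
contact_force: [-10.8, 5.2, 13.6]
finger_gap: 12.3
grip_force: 75.6
```

View pics/m3.png

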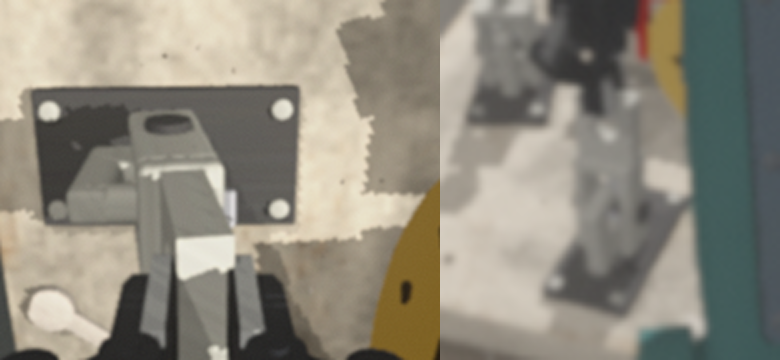

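The wrist view shows the clevis moved clear of the hook's nose, which is now open on the left at (100,180), with the keeper pressed behind it. Now I'll lift.

```bash
python3 -m handwheel '{"offset":[[0,0,-0.004],[0,0,-0.004],[0,0,-0.005],[0,0,-0.006],[0,0,-0.006]],"dr":[[0,0,0],[0,0,0],[0,0,0],[0,0,0],[0,0,0]]}'
```

```text
time_s: 7.15
eef_pos: [419.7, 157.4, 145.3]
eef_rot: [[0.289, 0.957, -0.001], [0.957, -0.289, -0.001], [-0.001, -0.001, -1.0]]
contact_force: [-2.4, 1.0, -3.0]
finger_gap: 12.3
grip_force: 60.1
```

```bash
python3 -m handwheel '{"offset":[[0,0,-0.034],[0,0,-0.034],[0,0,-0.034],[0,0,-0.034],[0,0,-0.034],[0,0,-0.034],[-0.0319,0.0163,0],[-0.0319,0.0163,0],[-0.0319,0.0163,0],[-0.0319,0.0163,0],[-0.0319,0.0163,0],[-0.0319,0.0163,0],[-0.0319,0.0163,0]],"dr":[[0,0,0],[0,0,0],[0,0,0],[0,0,0],[0,0,0],[0,0,0],[0,0,0],[0,0,0],[0,0,0],[0,0,0],[0,0,0],[0,0,0],[0,0,0]]}'
python3 -m handwheel '{"offset":[[-0.0348,0.0092,0],[-0.0348,0.0092,0],[-0.0348,0.0092,0],[-0.0348,0.0092,0],[-0.0348,0.0092,0],[-0.0348,0.0092,0],[-0.0348,0.0092,0],[0,0,0],[0,0,0],[0,0,0]],"dr":[[0,0,0],[0,0,0],[0,0,0],[0,0,0],[0,0,0],[0,0,0],[0,0,0],[0,0,0],[0,0,0],[0,0,0]]}'
python3 - <<'E'
from h import *
np.set_printoptions(precision=1,suppress=True)
for n in("wrist","side","top"):
    c=viewer.calibration(n);im=viewer.camera(n);save(im,n+"4.png")
    print(n,[(d,atz(c,d["at"],26)) for d in landmark_of(n,"tray_middle")])
    if n=="wrist":W=im
    if n=="side":S=im
A=cv2.resize(W,(480,360));B=cv2.resize(S[180:300,330:440],(310,360),interpolation=cv2.INTER_CUBIC)
save(np.hstack([A,B]),"m4.png")
E
```

```text
time_s: 8.23
eef_pos: [465.7, -91.8, 350.3]
eef_rot: [[0.289, 0.957, 0.004], [0.957, -0.289, -0.002], [-0.001, 0.004, -1.0]]
contact_force: [0.6, 0.3, -3.4]
finger_gap: 11.9
grip_force: 59.7
time_s: 9.07
eef_pos: [456.3, -341.3, 349.4]
eef_rot: [[0.29, 0.957, 0.001], [0.957, -0.29, -0.0], [0.0, 0.001, -1.0]]
contact_force: [0.5, 0.7, -4.2]
finger_gap: 12.1
grip_force: 59.1
wrist [({'at': [281.6, 159.6], 'p': 0.74}, array([ 455.2, -348.2,   26. ]))]
side [({'at': [394.3, 243.2], 'p': 0.66}, array([ 455.8, -348.1,   26. ]))]
top [({'at': [378.5, 190.9], 'p': 0.6}, array([ 450.4, -333.3,   26. ]))]
```

View pics/m4.png

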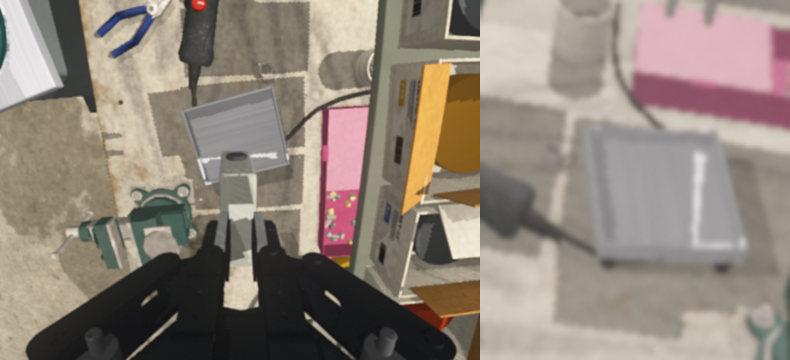

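The wrist view shows the tray rim corners at about (184,110), (273,87), (288,162) and (207,184) in the half of the montage, with the upright clevis held in front. The side view shows the tray corners at about (587,127), (712,133), (745,248) and (603,255).

```bash
python3 - <<'E'
from h import *
np.set_printoptions(precision=1,suppress=True)
c=viewer.calibration("wrist");Q=np.array([atz(c,(x*7/6,y*7/6),42) for x,y in[(184,110),(273,87),(288,162),(207,184)]]);print(Q,Q.mean(0))
c=viewer.calibration("side");Q=np.array([atz(c,(330+(x-480)*110/310,180+y/3),42) for x,y in[(587,127),(712,133),(745,248),(603,255)]]);print(Q,Q.mean(0))
s=env.sense();R=s["eef_rot"];print(R.T@(np.array([455,-345,150])-s["eef_pos"]),s["eef_pos"])
E
```

```text
[[ 376.5 -271.5   42. ]
 [ 530.  -278.8   42. ]
 [ 523.5 -411.4   42. ]
 [ 370.2 -409.6   42. ]] [ 450.  -342.8   42. ]
[[ 526.5 -279.5   42. ]
 [ 519.9 -410.1   42. ]
 [ 365.4 -410.5   42. ]
 [ 355.2 -273.2   42. ]] [ 441.7 -343.3   42. ]
[ -5.6  -0.2 199.3] [ 456.7 -339.7  349.3]
```

```bash
python3 -m handwheel '{"offset":[[-0.0055,-0.0033,0.034],[0,0,0.034],[0,0,0.034],[0,0,0.034],[0,0,0.034],[0,0,0.024],[0,0,0.007],[0,0,0],[0,0,0]],"dr":[[0,0,0],[0,0,0],[0,0,0],[0,0,0],[0,0,0],[0,0,0],[0,0,0],[0,0,0],[0,0,0]]}'
python3 -m handwheel '{"offset":[[0,0,0.002],[0,0,0.002],[0,0,0],[0,0,0]],"dr":[[0,0,0],[0,0,0],[0,0,0],[0,0,0]]}'
```

```text
time_s: 10.12
eef_pos: [452.7, -345.3, 148.9]
eef_rot: [[0.288, 0.958, 0.001], [0.958, -0.288, -0.001], [-0.0, 0.002, -1.0]]
contact_force: [0.2, 0.1, -3.1]
finger_gap: 12.2
grip_force: 59.2
time_s: 10.45
eef_pos: [452.0, -345.4, 144.9]
eef_rot: [[0.288, 0.958, 0.001], [0.958, -0.288, -0.001], [-0.001, 0.002, -1.0]]
contact_force: [0.0, -0.4, -3.6]
finger_gap: 12.5
grip_force: 59.1
```

```bash
python3 -m handwheel '{"offset":[[0,0,0.0015],[0,0,0.0015],[0,0,0.001],[0,0,0],[0,0,0]],"dr":[[0,0,0],[0,0,0],[0,0,0],[0,0,0],[0,0,0]]}'
python3 -m handwheel '{"offset":[[0,0,0.001],[0,0,0.001],[0,0,0],[0,0,0]],"dr":[[0,0,0],[0,0,0],[0,0,0],[0,0,0]]}'
```

```text
time_s: 10.87
eef_pos: [451.5, -345.0, 139.8]
eef_rot: [[0.288, 0.958, -0.0], [0.958, -0.288, 0.0], [0.0, -0.0, -1.0]]
contact_force: [0.8, 0.3, -3.1]
finger_gap: 12.6
grip_force: 59.1
time_s: 11.2
eef_pos: [451.9, -345.3, 138.6]
eef_rot: [[0.288, 0.958, 0.001], [0.958, -0.288, -0.001], [-0.0, 0.001, -1.0]]
contact_force: [-1.3, 0.5, 2.3]
finger_gap: 12.2
grip_force: 60.1
```

```bash
python3 -m handwheel '{"offset":[[0,0,0.0005],[0,0,0.0005],[0,0,0],[0,0,0]],"dr":[[0,0,0],[0,0,0],[0,0,0],[0,0,0]]}' - 20
python3 -m handwheel '{"offset":[[0,0,0],[0,0,0],[0,0,0],[0,0,0],[0,0,0],[0,0,0],[0,0,0],[0,0,0]],"dr":[[0,0,0],[0,0,0],[0,0,0],[0,0,0],[0,0,0],[0,0,0],[0,0,0],[0,0,0]]}' 0.06
python3 -m handwheel '{"offset":[[0,0,-0.01],[0,0,-0.02],[0,0,-0.03],[0,0,-0.034],[0,0,-0.034],[0,0,-0.034],[0,0,0],[0,0,0]],"dr":[[0,0,0],[0,0,0],[0,0,0],[0,0,0],[0,0,0],[0,0,0],[0,0,0],[0,0,0]]}'
python3 - <<'E'
from h import *
np.set_printoptions(precision=1,suppress=True)
P=[]
for n in("wrist","side"):
    c=viewer.calibration(n);im=viewer.camera(n);save(im,n+"5.png")
    print(n,[(d,atz(c,d["at"],126)) for d in landmark_of(n,"eye_clevis_head")])
    P.append(im)
save(np.hstack([cv2.resize(P[0],(400,300)),cv2.resize(P[1],(400,300))]),"m5a.png")
B=cv2.resize(P[1][150:300,150:430],(780,418),interpolation=cv2.INTER_CUBIC)
A=cv2.resize(P[0][60:320,130:430],(480,416),interpolation=cv2.INTER_CUBIC)
C=cv2.resize(P[1][190:300,340:430],(310,416),interpolation=cv2.INTER_CUBIC)
save(np.hstack([A,C]),"m5.png")
E
```

```text
time_s: 11.53
eef_pos: [452.3, -345.5, 138.5]
eef_rot: [[0.288, 0.958, 0.001], [0.958, -0.288, -0.001], [-0.001, 0.002, -1.0]]
contact_force: [-2.2, 0.5, 8.6]
finger_gap: 12.1
grip_force: 61.2
time_s: 12.2
eef_pos: [451.6, -345.0, 136.9]
eef_rot: [[0.288, 0.958, -0.0], [0.958, -0.288, 0.0], [0.0, -0.0, -1.0]]
contact_force: [-0.3, -0.9, 0.9]
finger_gap: 59.8
grip_force: 0.0
time_s: 12.87
eef_pos: [452.9, -345.8, 302.3]
eef_rot: [[0.288, 0.958, 0.005], [0.958, -0.288, -0.004], [-0.002, 0.006, -1.0]]
contact_force: [-0.7, 0.9, -1.1]
finger_gap: 59.5
grip_force: 0.0
wrist [({'at': [274.5, 181.6], 'p': 0.7}, array([ 446. , -346.8,  126. ]))]
side [({'at': [395.6, 222.3], 'p': 0.71}, array([ 432.6, -331.6,  126. ])), ({'at': [224.3, 185.0], 'p': 0.71}, array([590.3, 146.9, 126. ]))]
```

View pics/m5.png

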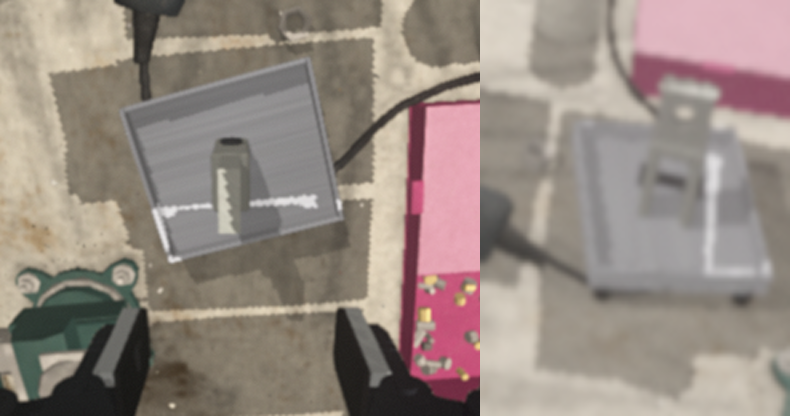

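The clevis stands upright and free in the middle of the tray. In the side view its feet are at about (670,205), which is the tray's centre. The gripper is well clear above it.

```bash
python3 -c "
from station import env
print(env.job_done())"
```

```text
the job is handed in; nothing more can be done
None
```

I slid the eye clevis against the keeper, lifted it off its hook and stood it upright in the middle of the tray; the knob clevis and the red look-alike were not touched, and I handed the job in at about 13 s.

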